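Hang the air grinder on the spring balancer arm

ROBOT

A 6-joint arm with a two-finger parallel gripper is mounted at the origin on the work surface. World frame = base frame: x ahead of the robot, y to its left, z up, the work surface at z = 0. Lengths are in m, angles in rad, forces in N, time in s.
With the tool pointing down it reaches from about 0.375 to 0.925 m from the base axis. Payload 5.7 kg.
Tool frame: the origin (TCP) lies between the finger pads; the fingertips stand 22 mm ahead of it and the grasp point (between the pads) lies 3 mm ahead of it (env.tcp_to_tips is the distance from the TCP to the fingertips, in m); z points along the fingers, y is the line along which they close (so a half turn about z gives the same grasp; the last joint's range is limited). The gripper opens to 85 mm and grips with 20 to 120 N. Pads are 22 mm wide; open, the fingers measure 114 mm over their backs; the gripper's body (76 mm by 85 mm) begins 54 mm behind the grasp point. The pads swing forward as they close: fully open they stand 13 mm farther back than shut.
Start: joints at [1.203, 0.359, 1.51, -0, 1.272, -0.115], TCP at [0.15, 0.581, 0.253] pointing down, gripper open.
Joint ranges: [-2.97, 2.97], [-1.01, 2.36], [0.21, 2.38], [-0.96, 4.11], [0.2, 2.71], [-2.98, 2.98]. Speed limits (rad/s): [2.39, 2.39, 3.14, 3.14, 3.14, 3.14].

INTERFACE

Orientations are given as [roll, pitch, yaw] about the fixed x, y, z axes, in that order (R = Rz(yaw) Ry(pitch) Rx(roll)).
In Python, from cell import env, optics gives the robot as it stands.
- The arm moves only by the tool move_arm, never from a script. Its argument "plan" is a list of rows, each a list of 7 numbers: the shift along the tool's x, y, z in m, then the turn, a rotation vector about the tool's x, y, z in rad, then the closure in counts, from 0 (fully open) to 255 (shut). In form: [[tx, ty, tz, wx, wy, wz, grip], ...]. A call has 1 to 10 rows; each row is the pose to reach, as a shift and turn from the pose commanded when the call began, along the tool's axes at that moment; what a row does not reach only later rows make up. A row lasts 1/8 s, in which the tool goes at most 62.5 mm and 10.7 degrees, less where a joint would pass 70% of its speed; a pose out of reach is approached as far as the arm can. A call with a gripper value outside its range is refused whole. The fingers move at their own pace and stop on an object; the grip force is fixed at half the most. Time passes only in rows, so rows that repeat a pose let the fingers close. It gives the time, the measured TCP pose, the force, the opening and the grip force at its end, in the units of the state.
- env.get_state(): the state, without advancing time (a new reading comes with each control period).
- optics.camera(name): name is "scene" or "top" or "wrist"; returns a dict with "image" (480x640x3 uint8, red, green, blue), "depth" (480x640 float32, m along the optical axis (not along the pixel's ray), 0 where there is no reading), "K" (3x3 intrinsics, pixels), "extrinsics" (4x4, takes a point from world to camera coordinates). Camera axes: x right, y down, z forward; pixel columns grow to the right and rows downward; lengths in m; the calibration is good to about 2 mm. The wrist camera is an equidistant fisheye: a pixel r from the principal point sees the ray r / f radians off the axis. A picture is of the moment at which its call begins.
- env.finish_job(): hands the job in; it is judged then, once.
The state is a dict: "clock": time; "joint_positions": joint angles; "dq": joint speeds; "joint_efforts": joint torques, N m; "ee_pos": TCP position; "ee_rot": TCP orientation; "force": force on the tool from outside, world axes, zero at the start; "torque": the same for the moment, N m; "finger_gap": finger opening in m; "gripper_force": force on a finger pad.
Only numpy, scipy, OpenCV 4.12 (cv2) and the standard library are available. Lean on these libraries where they do the work, as an engineer would, in place of code of your own. Each camera call takes 0.05 s, during which the arm holds its last target. There are 200 camera calls.

TASK

Pick up the green air grinder by its orange grip and hang it by its crossbar in the two black notches of the yellow spring-balanced arm, either way round. Lower it slowly with the sinking arm, two or three centimetres a second, keep hold until the spring has taken the whole weight, with nothing pulling sideways, and the arm has come to rest, and only then let go, so that the arm neither plunges nor kicks up; leave it hanging there still and disturb nothing else on the bench.

Things in the scene. Friction and masses are not known exactly. Their poses are not given: they have to be found in the camera images.
- grinder: Green air wheel grinder standing on the bench: housing 140 x 46 x 46 mm along its x, 24 mm stem rising from its middle to an orange grip block and a steel crossbar (a T). Small wheel at +x (to 118 mm), air inlet at -x (to -120 mm). Weight 0.27 to 0.91 kg, not told. Origin: centre of the underside, under the centre of mass.
- hanger_bar (a point): Centre of the crossbar, 150 mm above the grinder's underside. Round steel, 12 mm thick, along the grinder's y, out of both sides of the grip block to y = +-59 mm, where end collars 20 mm across begin. Axes as the grinder's.
- hanger_grip (a point): Centre of the orange grip block (30 mm along x, 34 mm along y, 36 mm high), 158 mm above the underside, 8 mm above the bar. Close the fingers on it along the grinder's x. Axes as the grinder's.
- balancer: Fixed balancer stand: blue post on a 170 x 170 mm steel foot, with the yellow swing arm at its top. Origin: on the bench below the fork of the arm. In the stand's axes (z up) the post and the arm's level hinge axis (along y) are at x = +250 mm, the hinge 250 mm above the bench; the arm points along -x.
- yoke_seat (a point): Where the bar's centre should lie: midway between the two black notches of the forked arm, 260 mm from the pivot, moving with it. The bar must lie along its y. Notches at y = +-42 mm, 10 mm thick, open upward: flat bottom 6 mm below this point, 20 mm wide, flaring to about 40 mm at the lips 17 mm above. The fork is open toward its tip; its cross-piece is 70 mm behind.
- swing_arm (a joint): Angle the arm has sunk: 0 = empty, at its upper stop, pointing 0.32 rad above level (seat 82 mm above the hinge); at q it points 0.32 - q above level; lower stop 0.70. A preloaded spring lifts it: it starts to sink at 1 to 2 N on the seat, then about 19 mm per newton; it bounces if let go too early or too low. Sideways rub of the bar in the notches also props it. Settles at 0.06 to 0.56.
- spray_can: Bystander: red-banded spray can, 52 mm across, 150 mm high. Origin: centre of the underside.
- disc_stack: Bystander: stack of grinding discs, 90 mm across, 49 mm high. Origin: centre of the underside.
- nut_tray: Bystander: red tray of wheel nuts, 120 x 160 x 35 mm. Origin: centre of the underside.
- carton: Bystander: cardboard carton, 140 x 200 x 110 mm. Origin: centre of the underside.
- wrench: Bystander: open-ended steel wrench lying on the bench, 200 mm long. Origin: under its middle.
- hammer: Bystander: hammer with a wooden handle lying on the bench, 280 mm long. Origin: under its middle.

How it is judged:
On the way, in this order (a step that is already met when the one before it is completed fails the run):
1. the grinder is lifted off the bench in the fingers, not yet on the arm (height (world z) of grinder above 0.05 m and contact force between the fingers and grinder above 1 N and contact force between grinder and balancer below 0.1 N), for 0.2 s.
2. still held, the crossbar lies in both notches and the arm has sunk under it and come to rest (distance between hanger_bar and yoke_seat below 0.013 m and angle between the y axis of grinder and the y axis of yoke_seat, either way round below 0.12 rad and value of joint swing_arm above 0.03 rad and velocity of joint swing_arm between -0.06 and 0.06 rad/s and contact force between the fingers and grinder above 1 N), for 0.3 s.
At the end, for the whole second after the job is handed in: The grinder hangs free and at rest (under 0.04 m/s) from the balancer arm: bar centre within 13 mm of the seat and parallel to the notches within 0.12 rad, body upright within 0.3 rad and clear of the bench, the arm sunk by over 0.03 rad and still, the fingers off it (distance between hanger_bar and yoke_seat below 0.013 m and angle between the y axis of grinder and the y axis of yoke_seat, either way round below 0.12 rad and angle between grinder's own z axis and vertical below 0.3 rad and value of joint swing_arm above 0.03 rad and velocity of joint swing_arm between -0.08 and 0.08 rad/s and linear speed of grinder below 0.04 m/s and contact force between the fingers and grinder below 0.05 N and height (world z) of grinder above 0.02 m); the robot touches nothing.
It fails at once if the arm is driven roughly (faster than 0.4 rad/s, about 10 cm/s at the notches) (velocity of joint swing_arm above 0.4 rad/s or velocity of joint swing_arm below -0.4 rad/s).
It fails at once if let go of, the arm plunges or kicks up (faster than 0.22 rad/s, about 6 cm/s at the notches) (contact force between the fingers and grinder below 0.3 N and (velocity of joint swing_arm above 0.22 rad/s or velocity of joint swing_arm below -0.22 rad/s)).
It fails at once if the grinder is pressed or knocked on the balancer with more than 18 N (contact force between grinder and balancer above 18 N).
It fails at once if a bystander is moved by more than 30 mm (distance of any of spray_can, disc_stack, nut_tray, carton, wrench, hammer from where it was at the start of the episode above 0.03 m).
It also fails if it takes over 67 s, if anything falls off the work surface, if the arm or the gripper's body presses on something with over 40 N, if the wrist force passes 120 N, or if a joint passes its speed limit or range.

## Working session

There is one attempt and no reset: what is moved stays moved. The work goes in short steps, Python scripts to look and compute and a tool call to move; the robot and the scene stay as the last step left them, time stands still between calls to the robot, and variables do not carry over. Pictures are saved under pics/ and viewed, at most 13 in all, crops included, and the job is handed in when it is done.

Besides the shell and the picture viewer there is one more tool, called as name(argument=value, ...) on one line, values as JSON. move_arm: Moves the arm, as the interface text tells. Its arguments: {"type":"object","properties":{"plan":{"type":"array"}},"required":["plan"]}

```bash
mkdir -p pics; cat > h.py <<'E'
import numpy as np,cv2
from cell import env,optics
from scipy.spatial.transform import Rotation as R
def shot(n,f):
    c=optics.camera(n); cv2.imwrite('pics/'+f,c['image'][:,:,::-1]); np.savez('pics/'+f[:-4]+'.npz',**{k:c[k] for k in('image','depth','K','extrinsics')}); return c
def cloud(c):
    K=c['K'];d=c['depth'];v,u=np.mgrid[:480,:640]
    p=np.stack([(u-K[0,2])/K[0,0]*d,(v-K[1,2])/K[1,1]*d,d,np.ones_like(d)],-1)
    w=p@np.linalg.inv(c['extrinsics']).T
    w[d<=0]=np.nan
    return w[...,:3]
E
python3 - <<'E'
from h import *
s=env.get_state();print({k:np.round(v,4) if not isinstance(v,dict) else v for k,v in s.items()})
for n in('scene','top'): c=shot(n,n+'1.png');print(n,c['K'].round(1).tolist(),c['extrinsics'].round(3).tolist())
E
```

```text
{'clock': np.float64(0.0), 'joint_positions': array([ 1.2029,  0.3595,  1.5114, -0.    ,  1.2725, -0.1151]), 'dq': array([0.0006, 0.0017, 0.0007, 0.0005, 0.0012, 0.0012]), 'joint_efforts': array([-2.40000e-03, -5.27605e+01, -2.78618e+01, -5.00000e-04,
        1.32000e-02, -1.00000e-04]), 'ee_pos': array([0.1498, 0.5803, 0.2524]), 'ee_rot': array([-3.1397e+00, -2.0000e-04,  2.8888e+00]), 'force': array([ 0.4117, -0.4392, -0.1529]), 'torque': array([-0.0203,  0.0307, -0.0042]), 'gripper_force': np.float64(0.0), 'finger_gap': np.float64(0.0854)}
scene [[437.1, 0.0, 319.4], [0.0, 437.1, 242.6], [0.0, 0.0, 1.0]] [[-0.367, 0.93, -0.022, 0.196], [0.515, 0.184, -0.837, -0.14], [-0.774, -0.319, -0.546, 1.858], [0.0, 0.0, 0.0, 1.0]]
top [[530.8, 0.0, 326.6], [0.0, 530.8, 242.5], [0.0, 0.0, 1.0]] [[-0.007, -1.0, 0.023, 0.013], [-0.982, 0.003, -0.188, 0.603], [0.187, -0.023, -0.982, 1.57], [0.0, 0.0, 0.0, 1.0]]
```

View pics/scene1.png

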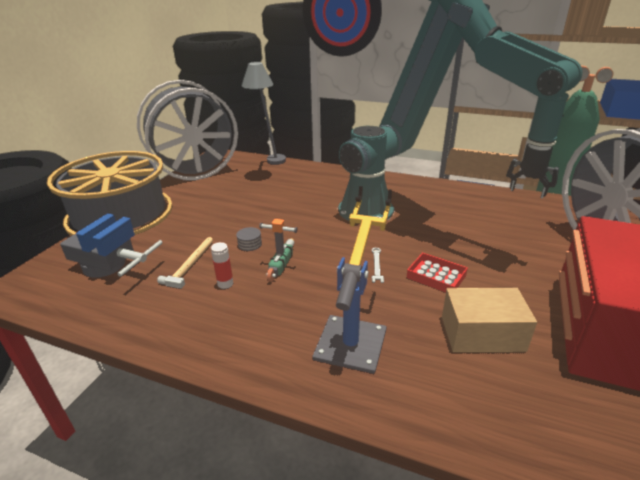

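View pics/top1.png

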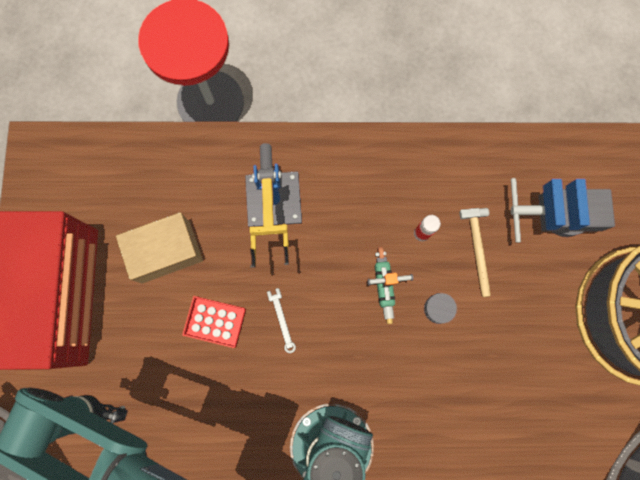

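The scene view shows the orange grip near (278,225) with the balancer arm's fork toward the robot at (370,215). In the top view the grip is at (391,279), the bar ends at (369,281) and (411,278), and the black notches are at (253,257) and (287,255). I'll measure these using depth.

```bash
python3 - <<'E'
from h import *
for n in('top','scene'):
    c=np.load(f'pics/{n}1.npz');w=cloud(c);hsv=cv2.cvtColor(c['image'],cv2.COLOR_RGB2HSV);h,s,v=[hsv[...,i].astype(int) for i in range(3)]
    u0,v0=(391,279) if n=='top' else (278,225)
    vv,uu=np.mgrid[:480,:640]
    near=(abs(uu-u0)<32)&(abs(vv-v0)<(60))
    z=w[...,2]
    def rep(name,m):
        p=w[m]; p=p[~np.isnan(p[:,0])]
        if len(p)<4: print(n,name,len(p));return
        xy=p[:,:2]-p[:,:2].mean(0);e=np.linalg.svd(xy,full_matrices=False)
        a=e[2][0]; t=xy@a
        print(n,name,len(p),'mean',p.mean(0).round(4),'med',np.median(p,0).round(4),'dir',a.round(3),'ang',round(np.arctan2(a[1],a[0]),3),'ext',t.min().round(3),t.max().round(3),'mid',(p[:,:2].mean(0)+a*(t.min()+t.max())/2).round(4),'zmax',p[:,2].max().round(3))
    orange=near&(h>5)&(h<16)&(s>190)&(v>150)&(z>0.13)
    rep('grip',orange); rep('griptop',orange&(z>0.168))
    rep('bar',near&(z>0.135)&(z<0.165)&(s<110))
    rep('T',near&(z>0.135))
    rep('housing',near&(z>0.01)&(z<0.06))
    nb=(abs(uu-270)<45)&(abs(vv-200)<75) if n=='top' else (abs(uu-360)<45)&(abs(vv-240)<60)
    yel=nb&(h>18)&(h<32)&(s>150)&(z>0.2)&(w[...,0]<0.95)
    rep('yellow',yel)
    blk=nb&(v<70)&(z>0.25)&(z<.42)&(w[...,0]<0.62)
    rep('black',blk)
    if n=='top':
        for nm,m in(('L',uu<270),('R',uu>=270)): rep('blk'+nm,blk&m); rep('yel'+nm,yel&m&(vv>236))
    im=c['image']; 
    x0,y0=(225,130) if n=='top' else (320,180)
    a=im[y0:y0+150,x0:x0+200]; b=im[230:350,340:440] if n=='top' else im[190:310,225:325]
    a=cv2.resize(a,(800,600),interpolation=cv2.INTER_CUBIC); cv2.imwrite(f'pics/{n}_bal.png',a[:,:,::-1])
for nm,(u,v) in dict(foot=(262,200)).items(): pass
c=np.load('pics/top1.npz');w=cloud(c)
for (u,v) in [(253,250),(253,257),(253,262),(287,250),(287,256),(287,262),(268,231),(268,200),(369,281),(411,278),(381,255),(390,318),(428,222),(440,308)]: print((u,v),w[v,u].round(4))
E
```

```text
top grip 0
top griptop 0
top bar 154 mean [ 0.4826 -0.1699  0.1549] med [ 0.4779 -0.1511  0.1554] dir [ 0.409 -0.912] ang -1.149 ext -0.067 0.16 mid [ 0.5016 -0.2122] zmax 0.164
top T 302 mean [ 0.4796 -0.1685  0.1643] med [ 0.4778 -0.1666  0.1609] dir [ 0.409 -0.913] ang -1.149 ext -0.065 0.162 mid [ 0.4996 -0.2131] zmax 0.186
top housing 910 mean [ 0.4821 -0.173   0.0407] med [ 0.4649 -0.1665  0.0428] dir [-0.99   0.138] ang 3.003 ext -0.188 0.158 mid [ 0.4969 -0.175 ] zmax 0.06
top yellow 852 mean [0.6247 0.1691 0.2996] med [0.601  0.1711 0.304 ] dir [-0.999 -0.049] ang -3.092 ext -0.116 0.091 mid [0.6372 0.1697] zmax 0.348
top black 83 mean [0.5172 0.1651 0.3304] med [0.5179 0.1993 0.3285] dir [-0.1    0.995] ang 1.671 ext -0.049 0.041 mid [0.5176 0.161 ] zmax 0.35
top blkL 46 mean [0.5134 0.2023 0.3309] med [0.514  0.202  0.3289] dir [-0.996 -0.087] ang -3.055 ext -0.017 0.022 mid [0.5108 0.202 ] zmax 0.35
top yelL 62 mean [0.555  0.2052 0.3057] med [0.5548 0.2049 0.3052] dir [-0.993 -0.114] ang -3.027 ext -0.021 0.024 mid [0.5536 0.205 ] zmax 0.348
top blkR 37 mean [0.5218 0.11
[... 845 characters left out ...]
ang 0.152 ext -0.099 0.119 mid [0.6291 0.1714] zmax 0.318
scene black 127 mean [0.5079 0.1613 0.3381] med [0.5004 0.1271 0.3384] dir [-0.066  0.998] ang 1.637 ext -0.047 0.048 mid [0.5079 0.1619] zmax 0.358
(253, 250) [0.53   0.2004 0.3439]
(253, 257) [0.5148 0.2018 0.3289]
(253, 262) [0.5023 0.2018 0.3273]
(287, 250) [0.532  0.1162 0.331 ]
(287, 256) [0.5174 0.1164 0.3268]
(287, 262) [0.5016 0.1161 0.3294]
(268, 231) [0.5844 0.1661 0.3164]
(268, 200) [0.6755 0.17   0.2846]
(369, 281) [ 0.4723 -0.1075  0.1596]
(411, 278) [ 0.48   -0.2268  0.162 ]
(381, 255) [ 0.5658 -0.1582  0.0454]
(390, 318) [ 0.3739 -0.1821  0.0321]
(428, 222) [ 0.6462 -0.2856  0.1474]
(440, 308) [ 0.4024 -0.3332  0.045 ]
```

View pics/top_bal.png

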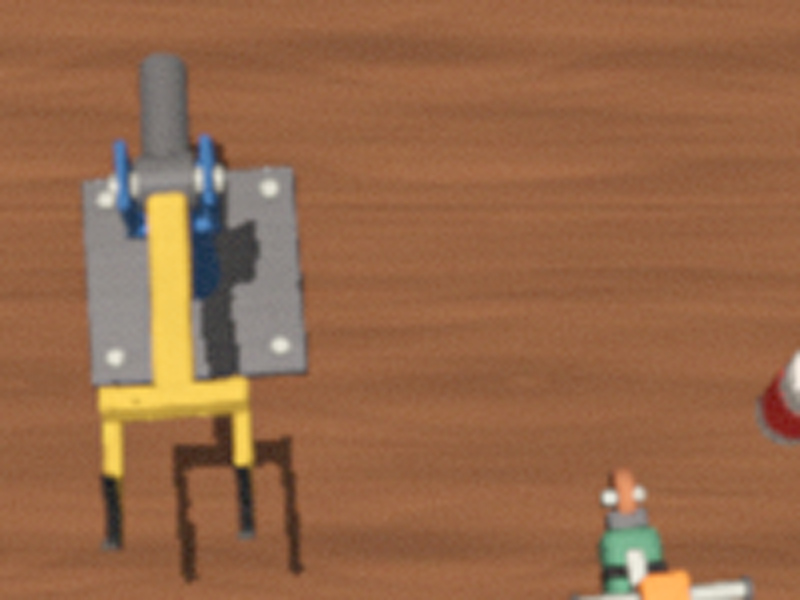

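The crop shows the fork with its black notches at (110,510) and (245,500), i.e. top-image (253,257) and (286,255), and the foot corners. Next I'll fit the yaw angles more exactly.

```bash
python3 - <<'E'
from h import *
G=[];B=[]
for n in('top','scene'):
    c=np.load(f'pics/{n}1.npz');w=cloud(c);hsv=cv2.cvtColor(c['image'],cv2.COLOR_RGB2HSV);h,s,v=[hsv[...,i].astype(int) for i in range(3)]
    x,y,z=[w[...,i] for i in range(3)]
    gb=(np.hypot(x-.478,y+.165)<.09)
    org=gb&(z>.14)&(h>5)&(h<22)&(s>150)&(abs(y+.167)<.03)
    p=w[org];print(n,'org',len(p),p.mean(0).round(4),p.min(0).round(4),p.max(0).round(4))
    t=w[org&(z>.17)];print(' top face',len(t),t.mean(0).round(4), [np.round(a,4) for a in cv2.minAreaRect((t[:,:2]).astype(np.float32))] if len(t)>3 else '')
    bar=gb&(z>.12)&(z<.17)&~org&(s<130); p=w[bar]
    l=cv2.fitLine(p[:,:2].astype(np.float32),cv2.DIST_HUBER,0,.01,.01).ravel()
    d=l[:2]*np.sign(l[1]);tt=(p[:,:2]-l[2:])@d
    print(' bar',len(p),'yaw',np.arctan2(-d[0],d[1]).round(3),'mid',(l[2:]+d*(tt.min()+tt.max())/2).round(4),'len',(np.ptp(tt)).round(3),'z',np.percentile(p[:,2],[5,50,95]).round(3),'line@',l[2:].round(4))
    hs=(abs(y+.17)<.07)&(abs(x-.47)<.14)&(z>.03)&(z<.055)&(abs(h-75)<25)&(s>60);p=w[hs]
    l=cv2.fitLine(p[:,:2].astype(np.float32),cv2.DIST_HUBER,0,.01,.01).ravel();print(' hous',len(p),np.arctan2(l[1],l[0]).round(3),l[2:].round(4))
    # balancer
    ft=(np.hypot(x-.75,y-.17)<.16)&(z>.004)&(z<.03)&(s<70)&(v>60)
    p=w[ft];print(' foot',len(p),[np.round(a,4) for a in cv2.minAreaRect(p[:,:2].astype(np.float32))],np.median(p[:,2]).round(4))
    st=(x>.6)&(x<.72)&(abs(y-.17)<.05)&(z>.24)&(z<.35)&(h>18)&(h<32)&(s>130);p=w[st]
    l=cv2.fitLine(p[:,:2].astype(np.float32),cv2.DIST_HUBER,0,.01,.01).ravel();print(' stem',len(p),np.arctan2(l[1],l[0]).round(3),l[2:].round(4),'y at .516',(l[3]+l[1]/l[0]*(.516-l[2])).round(4))
    bk=(abs(x-.51)<.06)&(abs(y-.16)<.07)&(z>.28)&(z<.4)&(v<80)
    for sg in(1,-1):
        p=w[bk&(sg*(y-.16)>0)];print(' notch',len(p),p.min(0).round(4),p.max(0).round(4),p.mean(0).round(4),'z vs x',[(a.round(3),p[abs(p[:,0]-a)<.003][:,2].max().round(4) if (abs(p[:,0]-a)<.003).any() else 0) for a in np.arange(.49,.545,.006)])
E
```

```text
top org 129 [ 0.4763 -0.1676  0.1749] [ 0.4613 -0.1841  0.1441] [ 0.4935 -0.1511  0.1855]
 top face 117 [ 0.4773 -0.1677  0.1766] [array([ 0.4779, -0.1676]), array([0.0299, 0.0325]), np.float64(7.3025)]
 bar 157 yaw 0.108 mid [ 0.4773 -0.1677] len 0.128 z [0.149 0.156 0.163] line@ [ 0.4761 -0.1564]
 hous 306 0.099 [ 0.4976 -0.1567]
 foot 1831 [array([0.7719, 0.1801]), array([0.2054, 0.1699]), np.float64(4.2563)] 0.0163
 stem 396 0.108 [0.6566 0.1698] y at .516 0.1546
 notch 52 [0.4892 0.1968 0.3199] [0.5333 0.2069 0.3592] [0.5134 0.2021 0.332 ] z vs x [(np.float64(0.49), np.float64(0.3592)), (np.float64(0.496), np.float64(0.3282)), (np.float64(0.502), np.float64(0.3327)), (np.float64(0.508), np.float64(0.3297)), (np.float64(0.514), np.float64(0.3289)), (np.float64(0.52), np.float64(0.3356)), (np.float64(0.526), np.float64(0.3394)), (np.float64(0.532), np.float64(0.3439)), (np.float64(0.538), 0), (np.float64(0.544), 0)]
 notch 46 [0.501  0.1159 0.3196] [0.5374 0.1233 0.3452] [0.5214 0.1191 0.3299] z vs x [(np.float64(0.49), 0), (np.float64(0.496), 0), (np.float64(0.502), np.float64(0.
[... 966 characters left out ...]
64(0.508), np.float64(0.3283)), (np.float64(0.514), 0), (np.float64(0.52), np.float64(0.33)), (np.float64(0.526), np.float64(0.3347)), (np.float64(0.532), np.float64(0.3448)), (np.float64(0.538), np.float64(0.3425)), (np.float64(0.544), 0)]
 notch 70 [0.4938 0.1135 0.3188] [0.5438 0.1275 0.3582] [0.5114 0.1213 0.3374] z vs x [(np.float64(0.49), 0), (np.float64(0.496), np.float64(0.3559)), (np.float64(0.502), np.float64(0.3582)), (np.float64(0.508), np.float64(0.3291)), (np.float64(0.514), np.float64(0.324)), (np.float64(0.52), 0), (np.float64(0.526), np.float64(0.3278)), (np.float64(0.532), np.float64(0.3366)), (np.float64(0.538), np.float64(0.3426)), (np.float64(0.544), np.float64(0.3437))]
```

```bash
cat >> h.py <<'E'
def delta(p,yaw):
    s=env.get_state();R0=R.from_euler('xyz',s['ee_rot']);Rt=R.from_euler('xyz',[np.pi,0,yaw])
    return np.r_[R0.inv().apply(np.array(p)-s['ee_pos']),(R0.inv()*Rt).as_rotvec()].round(4).tolist()
E
python3 -c "
from h import *
print(delta([.38,.17,.32],2.25),delta([.478,-.167,.30],1.679))"
```

```text
[-0.3255, -0.3399, -0.067, -0.0017, 0.0003, 0.6387] [-0.5047, -0.6416, -0.0465, -0.0016, 0.0008, 1.2097]
```

move_arm(plan=[[-0.325, -0.34, -0.067, -0.002, 0, 0.64, 0], [-0.325, -0.34, -0.067, -0.002, 0, 0.64, 0], [-0.325, -0.34, -0.067, -0.002, 0, 0.64, 0], [-0.325, -0.34, -0.067, -0.002, 0, 0.64, 0], [-0.325, -0.34, -0.067, -0.002, 0, 0.64, 0], [-0.325, -0.34, -0.067, -0.002, 0, 0.64, 0], [-0.325, -0.34, -0.067, -0.002, 0, 0.64, 0], [-0.325, -0.34, -0.067, -0.002, 0, 0.64, 0], [-0.505, -0.642, -0.047, -0.002, 0, 1.21, 0], [-0.505, -0.642, -0.047, -0.002, 0, 1.21, 0]])

```text
clock: 1.35
ee_pos: [0.415, 0.0489, 0.3132]
ee_rot: [3.139, -0.001, 1.868]
force: [0.1, 0.2, -0.4]
finger_gap: 0.0854
gripper_force: 0.0
```

```bash
python3 -c "
from h import *
s=env.get_state();print(s['clock'],s['ee_pos'],s['ee_rot']);print(delta([.478,-.167,.30],1.679))"
```

```text
1.35 [0.41498416 0.04894354 0.31317224] [ 3.13947976e+00 -8.42656388e-04  1.86830036e+00]
[-0.2249, -0.0031, 0.013, 0.002, -0.001, 0.1893]
```

move_arm(plan=[[-0.225, -0.003, 0.013, 0.002, -0.001, 0.189, 0], [-0.225, -0.003, 0.013, 0.002, -0.001, 0.189, 0], [-0.225, -0.003, 0.013, 0.002, -0.001, 0.189, 0], [-0.225, -0.003, 0.013, 0.002, -0.001, 0.189, 0], [-0.225, -0.003, 0.013, 0.002, -0.001, 0.189, 0], [-0.225, -0.003, 0.013, 0.002, -0.001, 0.189, 0], [-0.225, -0.003, 0.013, 0.002, -0.001, 0.189, 0]])

```text
clock: 2.22
ee_pos: [0.4786, -0.1637, 0.2999]
ee_rot: [-3.141, -0.001, 1.686]
force: [-0.1, -0.0, -0.4]
finger_gap: 0.0854
gripper_force: 0.0
```

```bash
python3 -c "
from h import *
s=env.get_state();print(s['clock'],s['ee_pos'],s['ee_rot'],s['force'])
c=shot('wrist','w1.png');print(c['K'],c['extrinsics'].round(3).tolist(),np.round(c['extrinsics'][:3,:3].T@-c['extrinsics'][:3,3],3))
K=c['K'];E=c['extrinsics']
for nm,p in dict(grip=[.478,-.167,.176],b1=[.478-.059*.108,-.167+.059*.994,.15],b2=[.478+.059*.108,-.167-.059*.994,.15]).items():
    q=E[:3,:3]@p+E[:3,3];th=np.arctan2(np.hypot(q[0],q[1]),q[2]);f=K[0,0]*th/np.hypot(q[0],q[1]);print(nm,K[0,2]+f*q[0],K[1,2]+f*q[1])
"
```

```text
2.225 [ 0.4785508  -0.1637174   0.29994314] [-3.14069518e+00 -5.71632971e-04  1.68601562e+00] [-0.14087959 -0.02301763 -0.41319931]
[[371.64829954   0.         315.49582399]
 [  0.         371.64829954 242.76564531]
 [  0.           0.           1.        ]] [[0.993, 0.114, 0.0, -0.457], [0.11, -0.957, 0.269, -0.257], [0.031, -0.267, -0.963, 0.365], [0.0, 0.0, 0.0, 1.0]] [ 0.471 -0.096  0.421]
grip 313.8280196797979 247.32134016481885
b1 314.40866289423985 158.89721516181152
b2 313.6038491548318 308.54864917497605
```

View pics/w1.png

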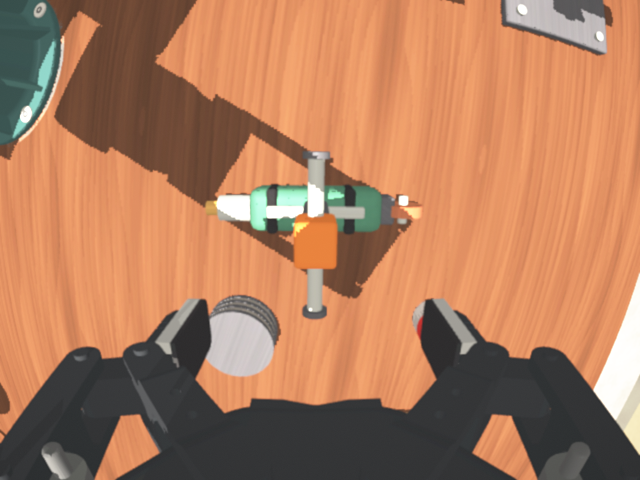

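The wrist view shows the grip at about (316,245) and the bar ends at (317,158) and (315,310). This agrees with the prediction to 1–2 mm (x ≈ 0.479). The fingers straddle it in x and the way down is clear.

```bash
python3 -c "
from h import *
print(delta([.479,-.167,.161],1.675))"
```

```text
[-0.0033, 0.0, 0.1391, -0.0006, -0.0002, 0.0113]
```

move_arm(plan=[[-0.003, 0, 0.03, 0, 0, 0.01, 0], [-0.003, 0, 0.06, 0, 0, 0.01, 0], [-0.003, 0, 0.09, 0, 0, 0.01, 0], [-0.003, 0, 0.115, 0, 0, 0.01, 0], [-0.003, 0, 0.13, 0, 0, 0.01, 0], [-0.003, 0, 0.139, 0, 0, 0.01, 0], [-0.003, 0, 0.139, 0, 0, 0.01, 0], [-0.003, 0, 0.139, 0, 0, 0.01, 60]])

```text
clock: 3.28
ee_pos: [0.4799, -0.1682, 0.1618]
ee_rot: [3.141, 0.001, 1.675]
force: [-0.0, 0.0, 0.2]
finger_gap: 0.0699
gripper_force: 0.0
```

move_arm(plan=[[0, 0, 0, 0, 0, 0, 200], [0, 0, 0, 0, 0, 0, 200], [0, 0, 0, 0, 0, 0, 200], [0, 0, 0, 0, 0, 0, 200], [0, 0, 0, 0, 0, 0, 200], [0, 0, 0, 0, 0, 0, 200]])

```text
clock: 4.03
ee_pos: [0.4792, -0.1682, 0.1615]
ee_rot: [-3.141, 0.0, 1.675]
force: [-3.5, -0.2, 6.0]
finger_gap: 0.0294
gripper_force: 59.6
```

move_arm(plan=[[0, 0, -0.01, 0, 0, 0, 200], [0, 0, -0.03, 0, 0, 0, 200], [0, 0, -0.06, 0, 0, 0, 200], [0, 0, -0.1, 0, 0, 0, 200], [0, 0, -0.14, 0, 0, 0, 200], [0, 0, -0.18, 0, 0, 0, 200], [0, 0, -0.21, 0, 0, 0, 200], [0, 0, -0.22, 0, 0, 0, 200], [0, 0, -0.22, 0, 0, 0, 200], [0, 0, -0.22, 0, 0, 0, 200]])

```text
clock: 5.28
ee_pos: [0.4785, -0.1675, 0.3792]
ee_rot: [-3.138, -0.002, 1.675]
force: [-0.1, 0.0, -4.9]
finger_gap: 0.0292
gripper_force: 60.1
```

```bash
python3 -c "
from h import *
s=env.get_state();print(s['clock'],s['ee_pos'],s['ee_rot'],s['force'],s['torque'])
print(delta([.425,.0,.385],1.66),delta([.425,.153,.385],1.648))"
```

```text
5.275 [ 0.47854579 -0.1674673   0.37921633] [-3.13835903e+00 -1.85171129e-03  1.67480483e+00] [-7.34007084e-02  8.74762608e-04 -4.94800178e+00] [-0.02118913  0.03659029 -0.01365999]
[0.1721, -0.0359, -0.0053, -0.0032, -0.0018, 0.0148] [0.3243, -0.02, -0.0051, -0.0033, -0.0018, 0.0268]
```

move_arm(plan=[[0.02, -0.01, -0.005, -0.003, -0.002, 0.005, 200], [0.05, -0.02, -0.007, -0.003, -0.002, 0.01, 200], [0.09, -0.03, -0.007, -0.003, -0.002, 0.015, 200], [0.13, -0.036, -0.007, -0.003, -0.002, 0.015, 200], [0.17, -0.036, -0.007, -0.003, -0.002, 0.015, 200], [0.21, -0.034, -0.007, -0.003, -0.002, 0.02, 200], [0.25, -0.028, -0.007, -0.003, -0.002, 0.027, 200], [0.29, -0.024, -0.007, -0.003, -0.002, 0.027, 200], [0.315, -0.02, -0.007, -0.003, -0.002, 0.027, 200], [0.324, -0.02, -0.007, -0.003, -0.002, 0.027, 200]])

```text
clock: 6.52
ee_pos: [0.4246, 0.1536, 0.3873]
ee_rot: [3.141, 0.002, 1.65]
force: [0.5, -0.7, -5.1]
finger_gap: 0.0292
gripper_force: 60.4
```

move_arm(plan=[[0, 0, 0, 0, 0, 0, 200], [0, 0, 0, 0, 0, 0, 200], [0, 0, 0, 0, 0, 0, 200]])

```text
clock: 6.9
ee_pos: [0.4259, 0.1514, 0.388]
ee_rot: [3.139, 0.002, 1.646]
force: [0.8, 0.0, -4.1]
finger_gap: 0.0291
gripper_force: 60.4
```

```bash
python3 -c "
from h import *
s=env.get_state();print(s['clock'],s['ee_pos'],s['ee_rot'],s['force'],s['torque'])
c=shot('wrist','w2.png');K=c['K'];E=c['extrinsics']
def pr(p):
    q=E[:3,:3]@p+E[:3,3];th=np.arctan2(np.hypot(q[0],q[1]),q[2]);f=K[0,0]*th/np.hypot(q[0],q[1]);return (K[0,2]+f*q[0],K[1,2]+f*q[1])
S=np.array([.513,.161,.332]);a=.077;ex=np.array([np.cos(a),np.sin(a),0]);ey=np.array([-np.sin(a),np.cos(a),0])
for y in(.042,-.042): print('notch bottom',y,np.round(pr(S+y*ey-[0,0,.006]),1), 'bar',np.round(pr(s['ee_pos']+y*ey-[0,0,.0115]),1))
print(delta([.513,.161,.3865],1.648))
"
```

```text
6.9 [0.42590474 0.15137002 0.38799881] [3.13910359e+00 2.33736216e-03 1.64646721e+00] [ 0.75015415  0.04799302 -4.11676512] [ 0.01174794 -0.02250522  0.05916487]
notch bottom 0.042 [479.9 192. ] bar [314.8 214.8]
notch bottom -0.042 [462.  333.3] bar [315.3 399.7]
[0.0029, 0.0875, 0.0018, 0.0026, 0.0022, -0.0015]
```

View pics/w2.png

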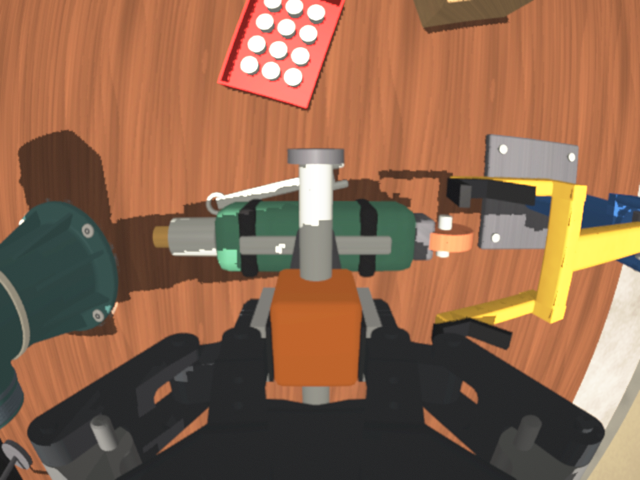

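The wrist view shows the crossbar with its far collar at (316,156), and the two black notches around (448–535,190) and (433–510,332). The wheel passes below the fork. I'll enlarge the notches with the predicted points marked.

```bash
python3 -c "
from h import *
c=np.load('pics/w2.npz');K=c['K'];E=c['extrinsics'];im=c['image'][165:360,420:560].copy()
im=cv2.resize(im,None,fx=3,fy=3,interpolation=cv2.INTER_CUBIC)
def pr(p):
    q=E[:3,:3]@p+E[:3,3];th=np.arctan2(np.hypot(q[0],q[1]),q[2]);f=K[0,0]*th/np.hypot(q[0],q[1]);return np.array((K[0,2]+f*q[0],K[1,2]+f*q[1]))
S=np.array([.513,.161,.332]);a=.077;ex=np.array([np.cos(a),np.sin(a),0]);ey=np.array([-np.sin(a),np.cos(a),0]);t=.32
ax=np.cos(t)*ex-np.sin(t)*np.array([0,0,1]);az=np.sin(t)*ex+np.cos(t)*np.array([0,0,1])
for y in(.037,.047,-.037,-.047):
    P=[pr(S+y*ey+u*ax+v*az) for u,v in((-.02,.017),(-.01,-.006),(.01,-.006),(.02,.017))]
    P=[tuple(np.int32((p-[420,165])*3)) for p in P]
    for i in range(3): cv2.line(im,tuple(map(int,P[i])),tuple(map(int,P[i+1])),(255,0,255) if abs(y)<.04 else (0,255,255),1)
cv2.imwrite('pics/w2c.png',im[:,:,::-1])
"
```

```text
(no output)
```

View pics/w2c.png

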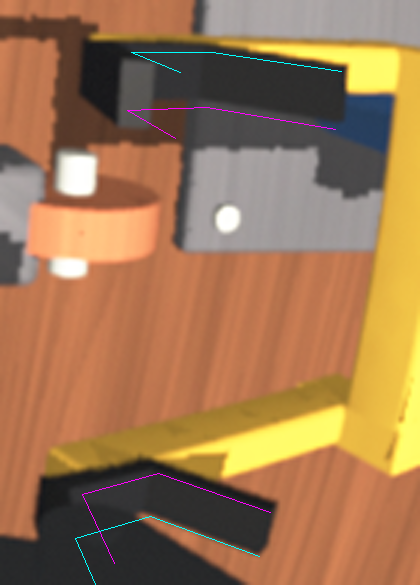

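The overlay agrees with the notches' rear lips to about 1 mm in x and 2 mm in y. I'll take the seat as (0.514, 0.162, 0.332) with yaw 0.077, and move in through the fork's open tip, above the lips.

move_arm(plan=[[0.003, 0.01, 0.001, 0.002, 0.002, -0.001, 200], [0.003, 0.025, 0.001, 0.002, 0.002, -0.001, 200], [0.003, 0.04, 0.001, 0.002, 0.002, -0.001, 200], [0.003, 0.055, 0.001, 0.002, 0.002, -0.001, 200], [0.003, 0.07, 0.001, 0.002, 0.002, -0.001, 200], [0.003, 0.082, 0.001, 0.002, 0.002, -0.001, 200], [0.003, 0.088, 0.001, 0.002, 0.002, -0.001, 200], [0.003, 0.088, 0.001, 0.002, 0.002, -0.001, 200], [0.003, 0.088, 0.001, 0.002, 0.002, -0.001, 200], [0.003, 0.088, 0.001, 0.002, 0.002, -0.001, 200]])

```text
clock: 8.2
ee_pos: [0.5129, 0.162, 0.3874]
ee_rot: [3.141, -0.0, 1.649]
force: [-0.9, -0.0, -4.7]
finger_gap: 0.0293
gripper_force: 60.4
```

```bash
python3 -c "
from h import *
for i in range(3):
    s=env.get_state();print(s['clock'],s['ee_pos'],s['ee_rot'],s['force'],s['torque']); 
    if i<2: c=shot('scene','s2.png')
im=c['image'][150:270,300:460];cv2.imwrite('pics/s2c.png',cv2.resize(im,None,fx=5,fy=5,interpolation=cv2.INTER_CUBIC)[:,:,::-1])
print(delta([.514,.162,.3555],1.648))
"
```

```text
8.2 [0.51294496 0.16196659 0.38736158] [ 3.14106646e+00 -2.62500315e-06  1.64884711e+00] [-0.88751466 -0.03222858 -4.68636413] [-0.0210426   0.0129837  -0.04792361]
8.25 [0.51301267 0.16198524 0.3873767 ] [ 3.14097560e+00 -1.82568855e-05  1.64887753e+00] [-0.34970166  0.4129141  -5.14006261] [-0.00205652 -0.04162061  0.05907359]
8.3 [0.51308436 0.16198014 0.38736378] [3.14094284e+00 2.31228105e-05 1.64893337e+00] [ 0.18471005  0.49113618 -4.29359072] [ 0.01763585 -0.01135222 -0.01033175]
[-0.0001, 0.0009, 0.0319, 0.0006, 0.0, 0.0009]
```

View pics/s2c.png

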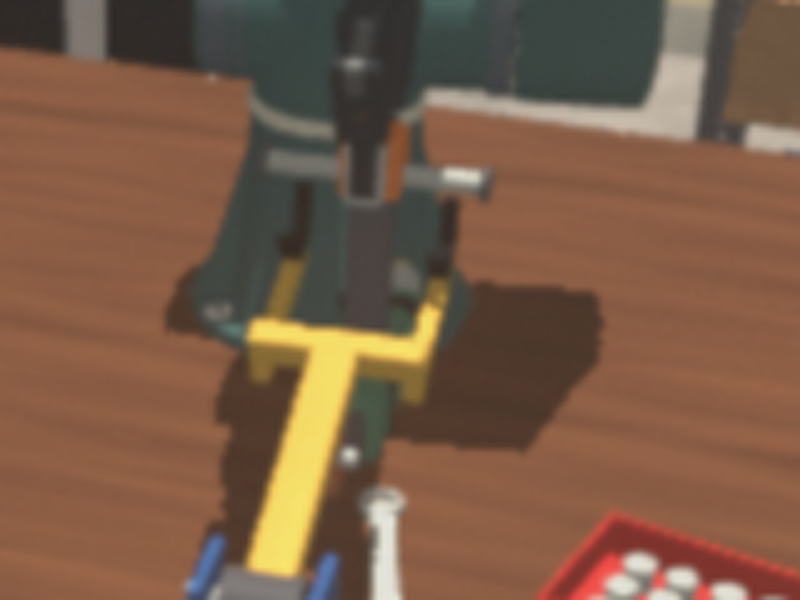

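The crop shows the bar level above both notches at (295,190) and (448,205), with the stem inside the fork. I'm lowering slowly.

move_arm(plan=[[0, 0.001, 0.003, 0, 0, 0, 200], [0, 0.001, 0.006, 0, 0, 0, 200], [0, 0.001, 0.01, 0, 0, 0, 200], [0, 0.001, 0.014, 0, 0, 0, 200], [0, 0.001, 0.018, 0, 0, 0, 200], [0, 0.001, 0.022, 0, 0, 0, 200], [0, 0.001, 0.026, 0, 0, 0, 200], [0, 0.001, 0.03, 0, 0, 0, 200], [0, 0.001, 0.033, 0, 0, 0, 200], [0, 0.001, 0.036, 0, 0, 0, 200]])

```text
clock: 9.55
ee_pos: [0.5144, 0.1621, 0.3511]
ee_rot: [3.141, 0.0, 1.649]
force: [0.2, -0.9, -5.6]
finger_gap: 0.0294
gripper_force: 60.5
```

move_arm(plan=[[0, 0, 0.002, 0, 0, 0, 200], [0, 0, 0.004, 0, 0, 0, 200], [0, 0, 0.006, 0, 0, 0, 200], [0, 0, 0.008, 0, 0, 0, 200], [0, 0, 0.008, 0, 0, 0, 200], [0, 0, 0.008, 0, 0, 0, 200]])

```text
clock: 10.3
ee_pos: [0.5145, 0.1621, 0.3433]
ee_rot: [3.141, -0.0, 1.649]
force: [0.1, 0.7, -5.3]
finger_gap: 0.0291
gripper_force: 60.4
```

move_arm(plan=[[0, 0, 0.002, 0, 0, 0, 200], [0, -0.001, 0.004, 0, 0, 0, 200], [0, -0.0015, 0.006, 0, 0, 0, 200], [0, -0.002, 0.008, 0, 0, 0, 200], [0, -0.002, 0.008, 0, 0, 0, 200], [0, -0.002, 0.008, 0, 0, 0, 200]])

```text
clock: 11.05
ee_pos: [0.5126, 0.1619, 0.3353]
ee_rot: [3.141, -0.0, 1.649]
force: [0.5, -0.5, -3.6]
finger_gap: 0.0296
gripper_force: 60.7
```

```bash
python3 -c "
from h import *
F=[]
for i in range(8):
    s=env.get_state();F.append(np.r_[s['force'],s['torque']]);optics.camera('scene')
print(s['clock'],s['ee_pos'],np.mean(F,0).round(2),np.std(F,0).round(2))
"
```

```text
11.4 [0.51252806 0.16189941 0.33527726] [ 1.84  0.29 -3.22  0.05 -0.29 -0.03] [0.68 0.6  0.3  0.02 0.04 0.03]
```

move_arm(plan=[[0, 0.001, 0, 0, 0, 0, 200], [0, 0.002, 0, 0, 0, 0, 200], [0, 0.003, 0, 0, 0, 0, 200], [0, 0.003, 0, 0, 0, 0, 200], [0, 0.003, 0, 0, 0, 0, 200]])

```text
clock: 12.08
ee_pos: [0.514, 0.162, 0.3348]
ee_rot: [-3.139, 0.0, 1.649]
force: [-5.7, -0.4, -1.9]
finger_gap: 0.0295
gripper_force: 61.0
```

```bash
cat > f.py <<'E'
from h import *
F=[]
for i in range(8):
    s=env.get_state();F.append(np.r_[s['force'],s['torque']])
    if i<7: c=optics.camera('scene')
print(s['clock'],s['ee_pos'],s['ee_rot'],np.mean(F,0).round(2),np.std(F,0).round(2))
E
python3 f.py
```

```text
12.425 [0.51402912 0.16201433 0.33481741] [-3.13902172e+00  6.83489778e-05  1.64858679e+00] [-5.32 -0.44 -1.76 -0.03  0.86 -0.19] [0.65 0.38 0.37 0.02 0.04 0.03]
```

move_arm(plan=[[0, -0.002, 0, 0, 0, 0, 200], [0, -0.004, 0, 0, 0, 0, 200], [0, -0.005, 0, 0, 0, 0, 200], [0, -0.005, 0, 0, 0, 0, 200]])

```text
clock: 12.92
ee_pos: [0.5108, 0.1617, 0.3354]
ee_rot: [3.14, 0.0, 1.649]
force: [1.4, 0.1, -2.8]
finger_gap: 0.0292
gripper_force: 60.7
```

```bash
python3 f.py;python3 -c "
from h import *
c=shot('wrist','w3.png');im=c['image'][170:420,220:420];cv2.imwrite('pics/w3c.png',cv2.resize(im,None,fx=2.4,fy=2.4,interpolation=cv2.INTER_CUBIC)[:,:,::-1])"
```

```text
13.275 [0.51050788 0.16173424 0.33522963] [3.14096302e+00 3.89327741e-05 1.64880697e+00] [ 1.62  0.34 -2.99  0.03 -0.31 -0.01] [0.42 0.66 0.41 0.03 0.04 0.02]
```

View pics/w3c.png

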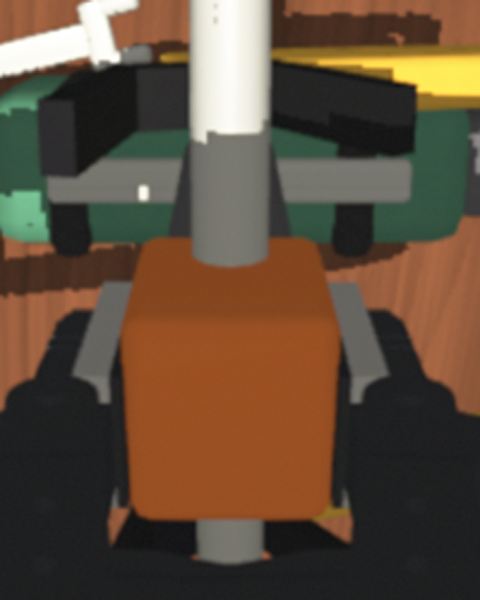

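The crop shows the bar (190–271 px) in the notch and against the rear end of the flat (137–272). The bar should therefore be about 4 mm further toward the tip. I'll shift it there and keep lowering along the arc.

move_arm(plan=[[0, -0.001, 0, 0, 0, 0, 200], [0, -0.0025, 0, 0, 0, 0, 200], [0, -0.004, 0, 0, 0, 0, 200], [0, -0.005, 0.003, 0, 0, 0, 200], [0, -0.006, 0.006, 0, 0, 0, 200], [0, -0.0067, 0.009, 0, 0, 0, 200], [0, -0.0073, 0.012, 0, 0, 0, 200], [0, -0.008, 0.015, 0, 0, 0, 200], [0, -0.008, 0.015, 0, 0, 0, 200], [0, -0.008, 0.015, 0, 0, 0, 200]])

```text
clock: 14.58
ee_pos: [0.5024, 0.1611, 0.3202]
ee_rot: [3.141, 0.0, 1.649]
force: [1.5, 0.3, -1.8]
finger_gap: 0.0293
gripper_force: 60.8
```

```bash
python3 f.py
```

```text
14.925 [0.50237983 0.16111614 0.32025811] [ 3.14117853e+00 -6.84434074e-06  1.64874936e+00] [ 0.9   0.34 -2.27  0.02 -0.15 -0.03] [0.52 0.5  0.52 0.04 0.04 0.04]
```

move_arm(plan=[[0, -0.0007, 0.003, 0, 0, 0, 200], [0, -0.0013, 0.006, 0, 0, 0, 200], [0, -0.002, 0.009, 0, 0, 0, 200], [0, -0.0025, 0.012, 0, 0, 0, 200], [0, -0.003, 0.015, 0, 0, 0, 200], [0, -0.0035, 0.018, 0, 0, 0, 200], [0, -0.004, 0.021, 0, 0, 0, 200], [0, -0.0044, 0.024, 0, 0, 0, 200], [0, -0.0048, 0.027, 0, 0, 0, 200], [0, -0.0052, 0.03, 0, 0, 0, 200]])

```text
clock: 16.18
ee_pos: [0.4977, 0.1607, 0.2902]
ee_rot: [3.14, -0.0, 1.649]
force: [3.1, 0.4, -0.3]
finger_gap: 0.0291
gripper_force: 61.0
```

```bash
python3 f.py;python3 -c "
from h import *
c=shot('wrist','w4.png');im=c['image'][170:420,220:420];cv2.imwrite('pics/w4c.png',cv2.resize(im,None,fx=2.4,fy=2.4,interpolation=cv2.INTER_CUBIC)[:,:,::-1])"
```

```text
16.525 [0.4972815  0.16071816 0.29028871] [3.14105628e+00 2.23768831e-05 1.64874793e+00] [ 2.87  0.33 -0.86  0.05 -0.49 -0.01] [0.43 0.39 0.3  0.03 0.04 0.04]
```

View pics/w4c.png

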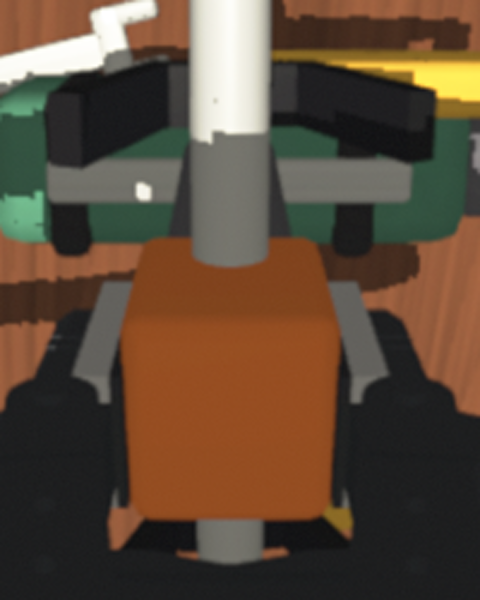

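The bar (190–271) now lies centred on the notch flat (168–297). Only some sideways friction remains (Fx ≈ 3 N). I'll lower further and ease it in +x.

move_arm(plan=[[0, 0.0003, 0.002, 0, 0, 0, 200], [0, 0.0004, 0.004, 0, 0, 0, 200], [0, 0.0004, 0.006, 0, 0, 0, 200], [0, 0.0004, 0.008, 0, 0, 0, 200], [0, 0.0004, 0.01, 0, 0, 0, 200], [0, 0.0004, 0.01, 0, 0, 0, 200]])

```text
clock: 17.32
ee_pos: [0.4968, 0.1607, 0.2797]
ee_rot: [-3.14, 0.0, 1.649]
force: [-3.4, 0.4, 0.2]
finger_gap: 0.0293
gripper_force: 61.1
```

```bash
python3 f.py
```

```text
17.675 [0.49769249 0.16075195 0.28027723] [3.14102247e+00 3.48992214e-05 1.64880226e+00] [-2.88 -0.27 -0.11 -0.06  0.53 -0.02] [0.57 0.55 0.27 0.02 0.02 0.02]
```

move_arm(plan=[[0, -0.0003, 0, 0, 0, 0, 200], [0, -0.0006, 0, 0, 0, 0, 200], [0, -0.0006, 0, 0, 0, 0, 200], [0, -0.0006, 0, 0, 0, 0, 200]])

```text
clock: 18.18
ee_pos: [0.4976, 0.1607, 0.2804]
ee_rot: [3.14, -0.0, 1.649]
force: [-1.1, 0.1, -0.4]
finger_gap: 0.029
gripper_force: 61.1
```

```bash
sed -i 's/range(8)/range(16)/;s/i<7/i<15/' f.py; python3 f.py
```

```text
18.925 [0.49755401 0.16072324 0.28037613] [3.14009688e+00 4.37097248e-06 1.64876594e+00] [ 0.63 -0.02 -0.15 -0.03 -0.13 -0.01] [0.86 0.45 0.6  0.03 0.15 0.02]
```

```bash
python3 f.py
```

```text
19.675 [0.49720247 0.16074073 0.28025179] [ 3.14082392e+00 -4.26750477e-05  1.64877913e+00] [ 3.09 -0.1  -0.24 -0.02 -0.52  0.01] [0.88 0.57 0.44 0.03 0.09 0.03]
```

move_arm(plan=[[0, 0.0004, 0.0, 0, 0, 0, 200], [0, 0.0004, 0.0, 0, 0, 0, 200], [0, 0.0004, 0.0, 0, 0, 0, 200], [0, 0.0004, 0.0, 0, 0, 0, 200], [0, 0.0004, 0.0, 0, 0, 0, 200], [0, 0.0004, 0.0, 0, 0, 0, 200], [0, 0.0004, 0.0, 0, 0, 0, 200], [0, 0.0004, 0.0, 0, 0, 0, 200], [0, 0.0004, 0.0, 0, 0, 0, 200], [0, 0.0004, 0.0, 0, 0, 0, 200]])

```text
clock: 20.92
ee_pos: [0.4973, 0.1608, 0.2801]
ee_rot: [3.142, 0.0, 1.649]
force: [-0.2, -0.0, -0.2]
finger_gap: 0.0293
gripper_force: 61.1
```

```bash
python3 f.py
```

```text
21.675 [0.49729964 0.16074595 0.28014219] [ 3.14148571e+00 -3.03102019e-05  1.64878553e+00] [ 0.13  0.34 -0.1   0.02 -0.    0.01] [0.67 0.41 0.47 0.03 0.07 0.02]
```

The lateral force and moment are about zero and the spring carries the whole weight. Releasing now.

move_arm(plan=[[0, 0, 0, 0, 0, 0, 155], [0, 0, 0, 0, 0, 0, 145], [0, 0, 0, 0, 0, 0, 130], [0, 0, 0, 0, 0, 0, 115], [0, 0, 0, 0, 0, 0, 110], [0, 0, 0, 0, 0, 0, 110], [0, 0, 0, 0, 0, 0, 110]])

```text
clock: 22.55
ee_pos: [0.4975, 0.1607, 0.2802]
ee_rot: [3.141, 0.0, 1.649]
force: [-0.7, -0.5, 0.6]
finger_gap: 0.0486
gripper_force: 0.0
```

```bash
python3 f.py; python3 -c "
from h import *
c=shot('wrist','w5.png');im=c['image'][100:480,170:470];cv2.imwrite('pics/w5c.png',cv2.resize(im,None,fx=1.5,fy=1.5,interpolation=cv2.INTER_CUBIC)[:,:,::-1])"
```

```text
23.3 [0.49752476 0.16072456 0.28023662] [ 3.14098605e+00 -6.72148090e-06  1.64875736e+00] [-0.22 -0.03  0.03 -0.01 -0.   -0.  ] [0.5  0.38 0.34 0.03 0.03 0.04]
```

View pics/w5c.png

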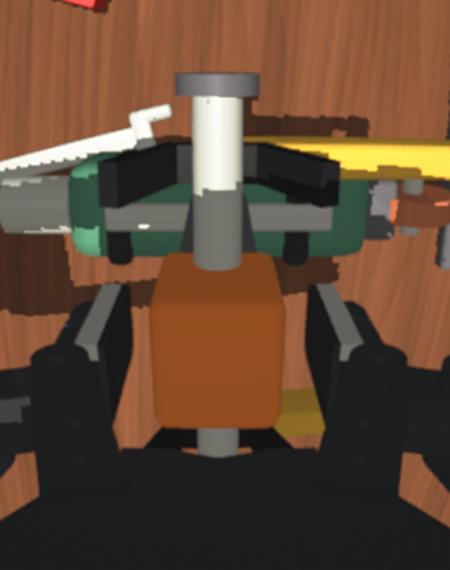

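The fingers are off with clear gaps on both sides of the orange block (152–285 between pads at 130 and 308), and the bar is seated in the notch. Retreating straight up.

move_arm(plan=[[0, 0, -0.005, 0, 0, 0, 110], [0, 0, -0.012, 0, 0, 0, 110], [0, 0, -0.022, 0, 0, 0, 110], [0, 0, -0.035, 0, 0, 0, 110], [0, 0, -0.055, 0, 0, 0, 110], [0, 0, -0.08, 0, 0, 0, 110], [0, 0, -0.11, 0, 0, 0, 110], [0, 0, -0.13, 0, 0, 0, 110], [0, 0, -0.13, 0, 0, 0, 110], [0, 0, -0.13, 0, 0, 0, 110]])

```text
clock: 24.6
ee_pos: [0.4971, 0.1607, 0.4097]
ee_rot: [-3.141, 0.0, 1.649]
force: [-1.7, 0.3, -1.5]
finger_gap: 0.0489
gripper_force: 0.0
```

```bash
python3 -c "
from h import *
a=optics.camera('scene')
for i in range(12): b=optics.camera('scene')
print(np.abs(a['image'].astype(int)-b['image']).max(2)[150:300,300:460].max(), env.get_state()['clock'])
cv2.imwrite('pics/end.png',cv2.resize(b['image'][150:300,300:500],None,fx=4,fy=4,interpolation=cv2.INTER_CUBIC)[:,:,::-1])"
```

```text
20 25.25
```

View pics/end.png

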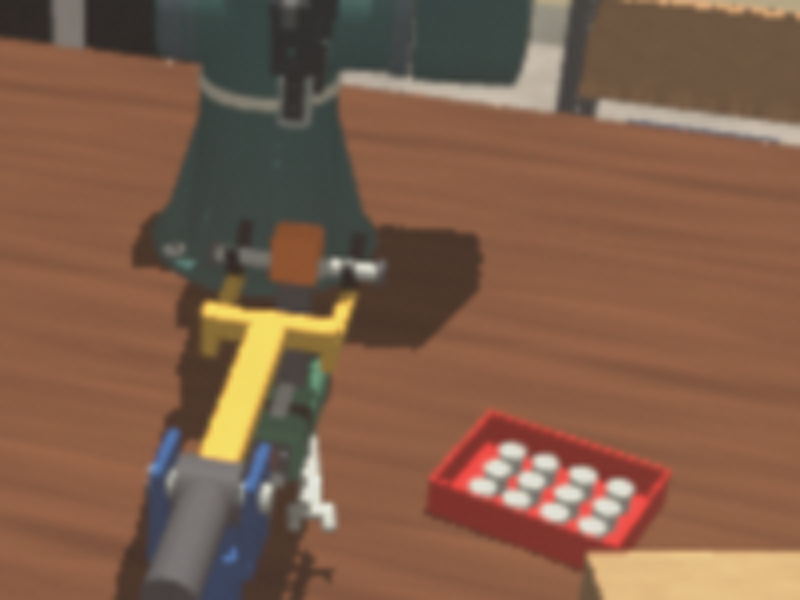

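The grinder hangs upright by its crossbar in both notches (240,255 and 355,265) and is still; the gripper is well clear.

```bash
python3 -c "
from h import *
print(env.finish_job())"
```

```text
the job is handed in; nothing more can be done
None
```

The grinder is hanging still by its crossbar in both notches of the balancer arm. I released it only after the spring had taken the whole weight, the gripper is clear, and the job is handed in, though no verdict came back.

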